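# Pack the third hexagonal tea tin into the tray

### The job

Two hexagonal steel tea tins stand side by side in the little pine tray. Find the loose tin of the same shape and size on the table and set it down upright in the tray, nested in the notch between those two like honeycomb cells, its flat sides facing theirs and close up against both (gaps of up to about a centimetre are fine). Lower it into place rather than dropping it, and leave all three tins standing packed together in the tray.

Things in the scene. Friction and masses are not known exactly. Their poses are not given: they have to be found in the camera images.
- tin_c_mid (a point): The tin to pack, loose on the table: hexagonal steel tin, 60 mm across flats (69 across corners), 60 mm tall, flat lid, about 0.25 kg. Point: its centre, 30 mm above its underside; z up, x towards a corner, y square to a pair of flat sides. Round, square and thinner hexagonal (40 mm) tins, up to 72 mm tall, stand 110 mm or more away, centre to centre.
- tin_a_mid (a point): One of the two tins already in the tray, loose: hexagonal steel tin, 60 mm across flats (69 across corners), 60 mm tall, flat lid, about 0.25 kg. Point: its centre, 30 mm above its underside; z up, x towards a corner, y square to a pair of flat sides. 1 to 3 mm from the other, flat to flat.
- tin_b_mid (a point): The other of the two tins already in the tray, loose: hexagonal steel tin, 60 mm across flats (69 across corners), 60 mm tall, flat lid, about 0.25 kg. Point: its centre, 30 mm above its underside; z up, x towards a corner, y square to a pair of flat sides.
- tray: Fixed pine tray, 170 (x) by 190 mm (y), floor 8 mm thick, rim 6 mm thick, 18 mm tall, bar handles to 32 mm high on the y ends. Origin: centre of its underside, on the table; z up. The two tins stand in a row along y, centred 30 mm to +x of the origin, near the +x rim: only the notch on their -x side, at about x -23 mm, y 0, has room for the third.
Things that resemble listed ones, but are neither listed nor needed, are in the scene too. Leave any purple look-alike of the part that bears tin_c_mid alone. Leave any yellow look-alike of the part that bears tin_a_mid alone.

How it is judged:
By the outcome, as a careful person would: the job done as asked, in the order asked, and still so for the second after the job is handed in, with the robot touching nothing.
It also fails if it takes over 34 s, if anything falls off the work surface, if the arm or the gripper's body presses on something with over 40 N, if the wrist force passes 120 N, or if a joint passes its speed limit or range.

### The arm

A 6-joint arm with a two-finger parallel gripper is mounted at the origin on the work surface. World frame = base frame: x ahead of the robot, y to its left, z up, the work surface at z = 0. Lengths are in m, angles in rad, forces in N, time in s.
With the tool pointing down it reaches from about 0.35 to 0.975 m from the base axis. Payload 4.9 kg.
Tool frame: the origin (TCP) lies at the very end of the fingers, on their centre line; the grasp point (between the pads) lies 19 mm behind it (pinch_z is the distance from the TCP to the grasp point, in m); z points along the fingers, y is the line along which they close (so a half turn about z gives the same grasp; the last joint's range is limited). The gripper opens to 85 mm and grips with 20 to 120 N. Pads are 22 mm wide; open, the fingers measure 114 mm over their backs; the gripper's body (76 mm by 85 mm) begins 54 mm behind the grasp point. The pads swing forward as they close: fully open they stand 13 mm farther back than shut.
Start: joints at [-1.384, 0.053, 1.613, -0, 1.476, -0.119], TCP at [0.188, -0.596, 0.231] pointing down, gripper open.
Joint ranges: [-3.01, 3.01], [-1.01, 2.22], [0.06, 2.58], [-1.02, 4.17], [0.09, 2.62], [-3.14, 3.14]. Speed limits (rad/s): [2.57, 2.57, 3.14, 3.14, 3.14, 3.14].

### API

Orientations are given as a unit quaternion [w, x, y, z].
In Python, from plant import * gives the robot as it stands. The module is installed in compiled form; this text tells all that it offers.
- The arm moves only by the tool play_rows, never from a script. Its arguments are lists of equal length, an entry for each row: "linear": the shift along the world's x, y, z in m, a list of three; "turn": the turn about the world's z in degrees. A call has 1 to 8 rows; each row shifts and turns the commanded pose from where the row before left it; what a row does not reach is not made up. A row lasts 1/8 s, in which the tool goes at most 62.5 mm and 10.7 degrees, less where a joint would pass 70% of its speed; a pose out of reach is approached as far as the arm can. A call is refused whole if a number of a shift passes 0.0625 or a number of a turn 10.7, either way. A call with a gripper value outside its range is refused whole. "hand" is the finger opening in m, from 0 to 0.0854, set as the call begins (left out, the last holds). The fingers move at their own pace and stop on an object; the grip force is fixed at half the most. Time passes only in rows, so rows that do not move let the fingers close. It gives the time, the measured TCP pose, the force, the opening and the grip force at its end, in the units of the state.
- state(): the state, without advancing time (a new reading comes with each control period).
- grab_frame(name): name is "scene" or "side" or "wrist"; returns the picture (420x560x3 uint8, red, green, blue); there is no depth.
- camera_info(name): a dict with "camera_matrix" (3x3 intrinsics, pixels), "origin" and "attitude" of the camera in the world; the wrist camera has in their place "mount" (4x4, takes a point from camera to tool coordinates, whose origin is the TCP and whose axes are the flange's). Camera axes: x right, y down, z forward; pixel columns grow to the right and rows downward; lengths in m; the calibration is good to about 2 mm. A picture is of the moment at which its call begins: read the wrist's pose just before it. camera_info takes no time and is no camera call.
- job_done(): hands the job in; it is judged then, once.
Trained networks look in the newest picture that a camera, given by its name, has taken for a name from the list of things; names that differ only in an ending like _2 or _b are one class to them, and where a whole thing is asked for, a point or a joint stands for the part that bears it (a point fixed in the world has none). Each returns a list of dicts, best first, with "p" (0 to 1); they miss things now and then, are a little off and sometimes report something else, mostly with a low value. They report only what shows in the picture. A call takes as long as a camera call. They do not tell look-alikes from the thing itself.
- trace(camera, thing): "region" (420x560 bool, what is visible of it) and "location" ([column, row] in pixels, amid what is visible of it).
The state is a dict: "time": time; "joint_pos": joint angles; "joint_vel": joint speeds; "joint_efforts": joint torques, N m; "tool_pos": TCP position; "tool_rot": TCP orientation; "contact_force": force on the tool from outside, world axes, zero at the start; "ft_torque": the same for the moment, N m; "gripper_width": opening from 0.0 (shut) to 1.0 (fully open); "grasp_force": force on a finger pad.
Only numpy, scipy, OpenCV 4.12 (cv2) and the standard library are available. Lean on these libraries where they do the work, as an engineer would, in place of code of your own. Each camera call takes 0.05 s, during which the arm holds its last target. There are 200 camera calls.

## Working session

There is one attempt and no reset: what is moved stays moved. The work goes in short steps, Python scripts to look and compute and a tool call to move; the robot and the scene stay as the last step left them, time stands still between calls to the robot, and variables do not carry over. Pictures are saved under pics/ and viewed, at most 10 in all, crops included, and the job is handed in when it is done.

Besides the shell and the picture viewer there is one more tool, called after "Call:" as name(argument=value, ...) on one line, values as JSON. play_rows: Moves the arm, as the interface text tells. Its arguments: {"type":"object","properties":{"linear":{"type":"array","items":{"type":"array","items":{"type":"number"}}},"turn":{"type":"array","items":{"type":"number"}},"hand":{"type":"number"}},"required":["linear","turn"]}

```bash
mkdir -p pics; cat > h.py <<'E'
from plant import *
import numpy as np, cv2
from scipy.spatial.transform import Rotation as R
def campose(n):
    c=camera_info(n)
    K=np.array(c["camera_matrix"])
    if n=="wrist":
        s=state();q=s["tool_rot"];T=np.eye(4);T[:3,:3]=R.from_quat([q[1],q[2],q[3],q[0]]).as_matrix();T[:3,3]=s["tool_pos"]
        T=T@np.array(c["mount"]);return K,T[:3,:3],T[:3,3]
    a=np.array(c["attitude"])
    if a.size==4: Rm=R.from_quat([a[1],a[2],a[3],a[0]]).as_matrix()
    else: Rm=a.reshape(3,3)
    return K,Rm,np.array(c["origin"])
def unproj(P,uv,z):
    K,Rm,o=P
    uv=np.atleast_2d(np.array(uv,float))
    d=(Rm@np.linalg.inv(K)@np.c_[uv,np.ones(len(uv))].T).T
    return o+d*((z-o[2])/d[:,2])[:,None]
def proj(P,X):
    K,Rm,o=P
    p=(K@Rm.T@(np.atleast_2d(X)-o).T).T
    return p[:,:2]/p[:,2:]
def save(n,im): cv2.imwrite("pics/"+n,cv2.cvtColor(im,cv2.COLOR_RGB2BGR))
E
python3 - <<'E'
from h import *
for n in ["scene","side"]:
    print(n,camera_info(n))
    P=campose(n); im=grab_frame(n); save(n+"0.png",im)
    for t in ["tin_c_mid","tray"]:
        for d in trace(n,t):
            print(n,t,round(d["p"],2),np.round(d["location"]),d["region"].sum(),np.round(unproj(P,d["location"],0.04 if t!="tray" else 0.01),3))
print(state()["tool_rot"],camera_info("wrist"))
E
```

```text
scene {'camera_matrix': array([[445.48780544,   0.        , 286.69151479],
       [  0.        , 445.48780544, 209.18903495],
       [  0.        ,   0.        ,   1.        ]]), 'origin': array([1.0653732 , 0.37384243, 0.70354843]), 'attitude': array([-0.18452563,  0.41507157,  0.82000583, -0.34821879])}
scene tin_c_mid 0.77 [386. 302.] 1511 [[0.584 0.255 0.04 ]]
scene tin_c_mid 0.58 [345. 344.] 1789 [[0.698 0.238 0.04 ]]
scene tray 0.74 [232. 199.] 3071 [[ 0.519 -0.167  0.01 ]]
side {'camera_matrix': array([[424.17668998,   0.        , 280.20316276],
       [  0.        , 424.17668998, 209.44311606],
       [  0.        ,   0.        ,   1.        ]]), 'origin': array([0.40097414, 0.58551408, 0.69581818]), 'attitude': array([ 0.03610537, -0.06558858,  0.92283473, -0.37784998])}
side tin_c_mid 0.56 [216. 333.] 1699 [[0.572 0.253 0.04 ]]
side tin_c_mid 0.56 [152. 316.] 1653 [[0.691 0.236 0.04 ]]
side tray 0.66 [291. 179.] 2823 [[ 0.503 -0.188  0.01 ]]
[-3.57227542e-04  9.88334547e-01  1.52298048e-01 -8.20938873e-06] {'camera_matrix': array([[319.59467799,   0.        , 280.61091383],
       [  0.        , 319.59467799, 207.82640129],
       [  0.        ,   0.        ,   1.        ]]), 'mount': array([[-4.43920879e-04, -9.56472281e-01, -2.91822856e-01,
         7.36207017e-02],
       [ 9.99998817e-01, -8.54426266e-04,  1.27925102e-03,
        -2.07544850e-04],
       [-1.47290925e-03, -2.91821943e-01,  9.56471528e-01,
        -1.44187207e-01],
       [ 0.00000000e+00,  0.00000000e+00,  0.00000000e+00,
         1.00000000e+00]])}
```

View pics/scene0.png

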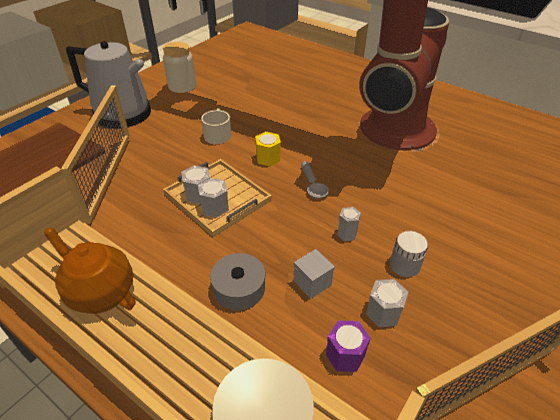

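View pics/side0.png

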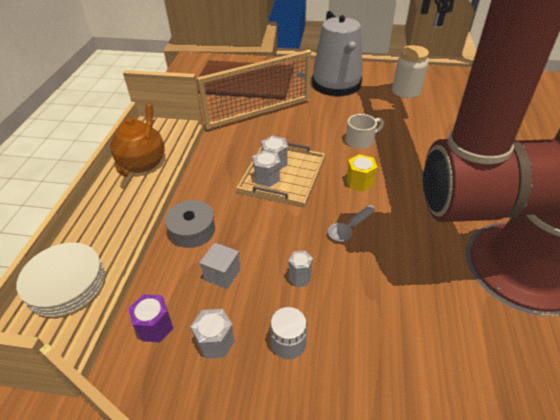

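The matching steel tin is at scene (386,302), side (213,333), at about (0.578, 0.253). The purple look-alike is at scene (348,345). The tray, with two steel tins, is at scene (217,195), and the yellow look-alike is at (268,148). I'll pass over the tray first with the wrist camera.

Call:
play_rows(linear=[[0.03,0.043,0.005],[0.03,0.043,0.005],[0.03,0.043,0.005],[0.03,0.043,0.005],[0.03,0.043,0.005],[0.03,0.043,0.005],[0.03,0.043,0.005],[0.03,0.043,0.005]], turn=[0,0,0,0,0,0,0,0], hand=0.0854)

```text
time: 1.3
tool_pos: [0.4289, -0.2505, 0.2717]
tool_rot: [0.0, 0.988, 0.152, 0.0]
contact_force: [0.5, -0.9, 0.2]
gripper_width: 1.005
grasp_force: 0.0
```

Call:
play_rows(linear=[[0.03,0.043,0.005],[0.03,0.043,0.0],[0,0,0]], turn=[0,0,0])

```text
time: 1.68
tool_pos: [0.4894, -0.1633, 0.2764]
tool_rot: [-0.0, 0.988, 0.155, 0.0]
contact_force: [-0.3, -0.1, -0.3]
gripper_width: 0.998
grasp_force: 0.0
```

```bash
python3 - <<'E'
from h import *
s=state();print(s["time"],s["tool_pos"],s["tool_rot"],s["joint_pos"])
P=campose("wrist"); im=grab_frame("wrist"); save("w1.png",im)
np.savez("w1.npz",K=P[0],R=P[1],o=P[2],im=im)
for t in ["tin_a_mid","tray"]:
    for i,d in enumerate(trace("wrist",t)):
        m=d["region"].astype(np.uint8);print(t,round(d["p"],2),np.round(d["location"]),m.sum(),np.round(unproj(P,d["location"],0.06 if t!="tray" else 0.01),3))
        np.save(f"w1_{t}_{i}.npy",m)
E
```

```text
1.675 [ 0.48938056 -0.16331255  0.27636354] [-1.87776953e-04  9.87930409e-01  1.54898171e-01  1.67580275e-04] [-4.66689761e-01 -2.34817895e-01  1.80747494e+00  5.00515819e-04
  1.56888215e+00  7.93056852e-01]
tin_a_mid 0.85 [368. 148.] 2791 [[ 0.552 -0.246  0.06 ]]
tin_a_mid 0.74 [277. 290.] 2547 [[ 0.349 -0.204  0.06 ]]
tray 0.78 [314. 164.] 15409 [[ 0.51  -0.202  0.01 ]]
```

View pics/w1.png

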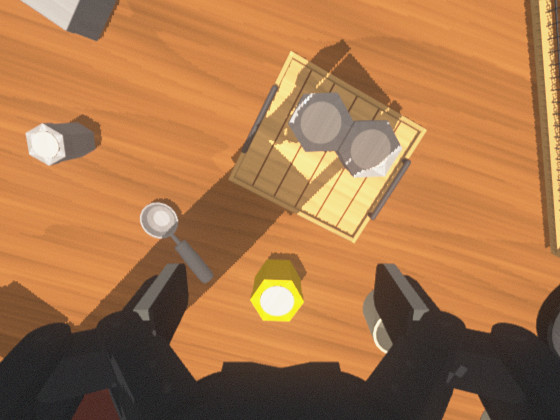

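The wrist view shows the two tray tins at (322,122) and (370,148), with the handles at (260,118) and (390,190). The notch is to their lower left, around (320,170). Next I'll go over the loose tin and fit both from silhouettes.

Call:
play_rows(linear=[[0.003,0.05,0],[0.003,0.053,0],[0.003,0.053,0],[0.003,0.053,0],[0.003,0.053,0],[0.003,0.053,0],[0.003,0.053,0],[0.003,0.052,0]], turn=[0,0,0,0,0,0,0,0])

```text
time: 2.82
tool_pos: [0.5126, 0.2541, 0.2764]
tool_rot: [0.0, 0.989, 0.151, 0.0]
contact_force: [0.2, -0.5, 0.1]
gripper_width: 1.002
grasp_force: 0.0
```

Call:
play_rows(linear=[[0,0,0],[0,0,0]], turn=[0,0])

```text
time: 3.08
tool_pos: [0.5125, 0.2527, 0.2761]
tool_rot: [0.0, 0.988, 0.152, -0.0]
contact_force: [-0.1, 0.2, -1.3]
gripper_width: 1.001
grasp_force: 0.0
```

```bash
cat >> h.py <<'E'
from scipy.optimize import minimize
def hexv(x,y,a,z0,z1):
    t=a+np.arange(6)*np.pi/3; r=.03/np.cos(np.pi/6)
    c=np.c_[x+r*np.cos(t),y+r*np.sin(t)]
    return np.r_[np.c_[c,np.full(6,z0)],np.c_[c,np.full(6,z1)]]
def sil(P,vs):
    S=4;m=np.zeros((420,560),np.uint8)   # subpixel fill
    for v in vs:
        h=cv2.convexHull(proj(P,v).astype(np.float32))
        cv2.fillConvexPoly(m,np.round(h*16).astype(np.int32),1,cv2.LINE_AA,4)
    return m
def fit(P,mask,build,x0,step):
    f=lambda p:-(lambda s:(s&mask).sum()/max(1,(s|mask).sum()))(sil(P,build(p)))
    best=None
    for k in range(6):
        q=np.array(x0,float);q[2]+=k*np.pi/18*(1 if len(x0)==3 and step[2]>.2 else 0)
        r=minimize(f,q,method="Nelder-Mead",options=dict(initial_simplex=np.r_[[q],q+np.diag(step)],xatol=1e-5,fatol=1e-5,maxiter=250))
        if best is None or r.fun<best.fun: best=r
    return best
def draw(P,im,vs):
    im=im.copy()
    for v in vs:
        for w in (v[:6],v[6:]): cv2.polylines(im,[np.round(proj(P,w)*16).astype(np.int32)],True,(255,0,0),1,cv2.LINE_AA,4)
    return im
E
python3 - <<'E'
from h import *
s=state();print(s["time"],s["tool_pos"],s["tool_rot"])
P=campose("wrist"); im=grab_frame("wrist"); 
one=lambda p:[hexv(p[0],p[1],p[2],0,.06)]
fits=[]
for i,d in enumerate(trace("wrist","tin_c_mid")):
    l=np.array(d["location"]);X=unproj(P,l,.04)[0];m=d["region"].astype(np.uint8)
    print(round(d["p"],2),l,m.sum(),X)
    r=fit(P,m,one,[X[0],X[1],0],[.006,.006,.3]);print(r.fun,r.x[:2],np.degrees(r.x[2])%60);fits+=one(r.x)
a=draw(P,im,fits)
# tray
z=np.load("w1.npz");P1=(z["K"],z["R"],z["o"]);i1=z["im"]
C=unproj(P1,[(291,53),(426,130),(355,241),(231,179)],.018);print("corners",C.round(4),C.mean(0))
e=C[1]-C[0];e2=C[2]-C[3];f_=C[0]-C[3];f2=C[1]-C[2]
print(np.linalg.norm([e,e2,f_,f2],axis=1),[np.degrees(np.arctan2(v[1],v[0])) for v in (e,e2,f_,f2)])
hsv=cv2.cvtColor(i1,cv2.COLOR_RGB2HSV)
m=((hsv[...,1]<70)).astype(np.uint8);w=np.zeros_like(m);w[85:185,283:405]=1;m*=w
n,L,st,_=cv2.connectedComponentsWithStats(cv2.morphologyEx(m,cv2.MORPH_OPEN,np.ones((3,3))));k=1+np.argmax(st[1:,4]);m=(L==k).astype(np.uint8);m=cv2.morphologyEx(m,cv2.MORPH_CLOSE,np.ones((9,9)));print(m.sum())
ay=np.arctan2(*(e+e2)[1::-1])
ctr=unproj(P1,[(347,135)],.068)[0]
def pair(p):
    d=.031*np.array([np.cos(p[2]),np.sin(p[2])])
    return [hexv(p[0]+k*d[0],p[1]+k*d[1],p[2]+np.pi/2,.008,.068) for k in(-1,1)]
r=fit(P1,m,pair,[ctr[0],ctr[1],ay],[.006,.006,.05]);print("pair",r.fun,r.x[:2],np.degrees(r.x[2]),np.degrees(ay))
b=draw(P1,i1,pair(r.x));b[m>0,2]=255
b=cv2.resize(b[40:250,220:440],None,fx=2.5,fy=2.5)
o=np.zeros((600,800,3),np.uint8);o[:525,:550]=b
save("b1.png",o[:525,:550]);save("a1.png",a)
E
```

```text
3.075 [0.51248829 0.25265446 0.27609562] [ 3.66710465e-04  9.88453242e-01  1.51525602e-01 -2.14491070e-04]
0.87 [344.1  20.4] 3034 [0.68941421 0.23739473 0.04      ]
-0.9802012333657903 [0.69568746 0.23674484] 3.5533277979885156
0.78 [299.6 119.6] 2784 [0.57955656 0.25034276 0.04      ]
-0.986145648312611 [0.57778189 0.25062567] 12.262086336965945
corners [[ 0.6232 -0.1332  0.018 ]
 [ 0.5922 -0.3179  0.018 ]
 [ 0.4287 -0.2893  0.018 ]
 [ 0.4601 -0.1062  0.018 ]] [ 0.52603382 -0.21165445  0.018     ]
[0.18730796 0.1857791  0.16532812 0.16594694] [np.float64(-99.53464749519485), np.float64(-99.72465182547546), np.float64(-9.37272469873947), np.float64(-9.90154485472286)]
5607
pair -0.9525993883792049 [ 0.55533691 -0.21623951] -99.80761291746586 -99.62926035545718
```

View pics/a1.png

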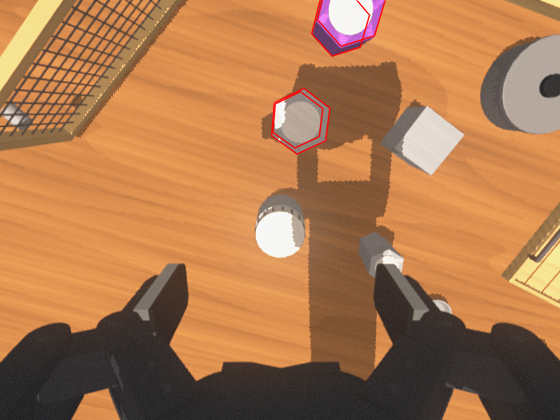

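View pics/b1.png

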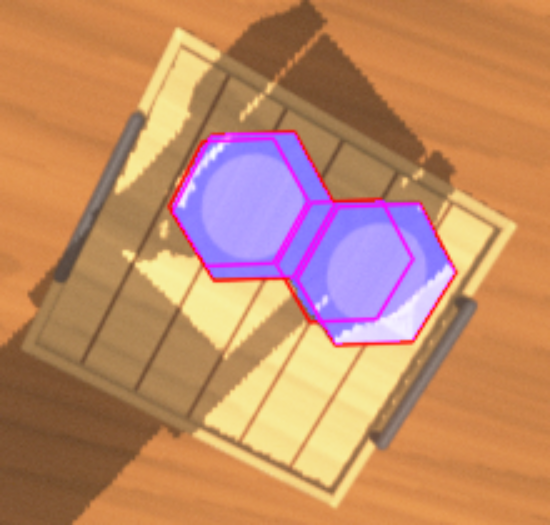

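Both fits agree with the pictures. Tin c is at (0.578, 0.2505) with corners at 12.3°. The tray pair is centred at (0.5553, -0.2162), tray x axis at -9.8°. Next is the grasp, with tool y at 102.3°.

Call:
play_rows(linear=[[0.033,-0.001,-0.02],[0.032,-0.001,-0.02],[0,0,-0.05],[0,0,-0.05],[0,0,-0.04],[0,0,-0.04],[0,0,-0.025],[0,0,-0.013]], turn=[-2.6,-2.6,0,0,0,0,0,0])

```text
time: 4.18
tool_pos: [0.5765, 0.2502, 0.0167]
tool_rot: [0.0, 0.994, 0.106, -0.001]
contact_force: [-0.6, -0.0, 0.3]
gripper_width: 1.002
grasp_force: 0.0
```

Call:
play_rows(linear=[[0,0,0],[0,0,0],[0,0,0]], turn=[0,0,0])

```text
time: 4.55
tool_pos: [0.5783, 0.2523, 0.02]
tool_rot: [-0.0, 0.994, 0.107, 0.001]
contact_force: [-0.8, 0.3, 0.4]
gripper_width: 1.0
grasp_force: 0.0
```

Call:
play_rows(linear=[[0,0,0],[0,0,0],[0,0,0],[0,0,0],[0,0,0],[0,0,0]], turn=[0,0,0,0,0,0], hand=0.05)

```text
time: 5.3
tool_pos: [0.5779, 0.2523, 0.0193]
tool_rot: [-0.0, 0.994, 0.107, 0.001]
contact_force: [-0.3, -0.5, 6.0]
gripper_width: 0.694
grasp_force: 65.8
```

Grip holds at 59 mm, so it is on the flats. Lifting and carrying.

Call:
play_rows(linear=[[0,0,0.015],[0,0,0.035],[0,0,0.045],[0,0,0.045],[-0.007,-0.03,0.01],[-0.008,-0.05,0],[-0.008,-0.05,0],[-0.008,-0.05,0]], turn=[0,0,0,0,-2.2,-3,-3,-3])

```text
time: 6.3
tool_pos: [0.5448, 0.0707, 0.1678]
tool_rot: [-0.0, 1.0, 0.009, -0.001]
contact_force: [0.9, 0.2, -1.4]
gripper_width: 0.694
grasp_force: 65.3
```

Call:
play_rows(linear=[[-0.008,-0.05,0],[-0.008,-0.05,0],[-0.008,-0.05,0],[-0.008,-0.05,0],[-0.008,-0.045,0],[-0.0065,-0.0335,0],[0,0,-0.02],[0,0,0]], turn=[-3,-3,-3,-1.9,0,0,0,0])

```text
time: 7.3
tool_pos: [0.4976, -0.2049, 0.1451]
tool_rot: [-0.002, 0.996, -0.085, -0.003]
contact_force: [-0.1, 0.5, -3.2]
gripper_width: 0.695
grasp_force: 65.5
```

```bash
python3 - <<'E'
from h import *
s=state();print(s["time"],s["tool_pos"],s["tool_rot"],s["gripper_width"],s["grasp_force"])
P=campose("wrist"); im=grab_frame("wrist"); 
def pair(p):
    d=.031*np.array([np.cos(p[2]),np.sin(p[2])])
    return [hexv(p[0]+k*d[0],p[1]+k*d[1],p[2]+np.pi/2,.008,.068) for k in(-1,1)]
x=s["tool_pos"];yaw=2*np.arctan2(s["tool_rot"][2],s["tool_rot"][1]);print(np.degrees(yaw))
z=x[2]-.0193
save("c1.png",draw(P,im,pair([.5553,-.2162,np.radians(-99.8)])+[hexv(x[0],x[1],yaw,z,z+.06)]))
E
```

```text
7.3 [ 0.49761983 -0.20487224  0.14506531] [-0.00166699  0.99634774 -0.0853248  -0.00284317] 0.6948145974726783 65.47187447547913
-9.789458454312342
```

View pics/c1.png

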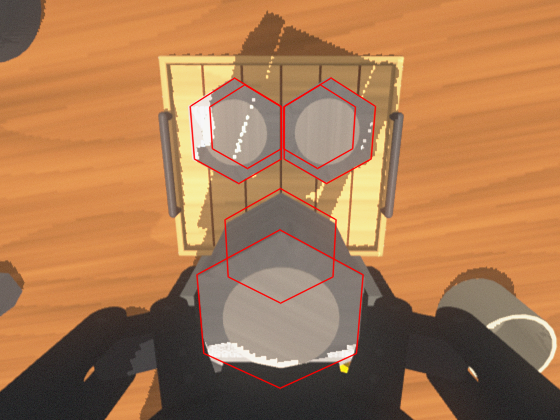

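The view shows the held tin square to the pair. The model overlay matches the tray tins (238,130) and (330,130), and the held tin's tip at (280,190). Lowering.

Call:
play_rows(linear=[[0,0,-0.03],[0,0,-0.03],[0,0,-0.02],[0,0,-0.01],[0,0,-0.01],[0,0,-0.01],[0,0,-0.005],[0,0,0]], turn=[0,0,0,0,0,0,0,0])

```text
time: 8.35
tool_pos: [0.4995, -0.2065, 0.0331]
tool_rot: [-0.0, 0.996, -0.085, -0.0]
contact_force: [0.6, 0.2, -2.4]
gripper_width: 0.7
grasp_force: 65.5
```

Call:
play_rows(linear=[[0,0,-0.002],[0,0,-0.002],[0,0,0],[0,0,0]], turn=[0,0,0,0])

```text
time: 8.85
tool_pos: [0.4997, -0.2065, 0.0294]
tool_rot: [0.0, 0.996, -0.085, 0.0]
contact_force: [0.1, 0.0, -2.5]
gripper_width: 0.697
grasp_force: 65.5
```

```bash
python3 - <<'E'
from h import *
s=state();print(s["time"],s["tool_pos"],s["tool_rot"],s["contact_force"])
im=grab_frame("wrist");save("d1.png",im)
E
```

```text
8.85 [ 0.49969428 -0.20649164  0.02936497] [ 9.58906140e-06  9.96361675e-01 -8.52256357e-02  5.67389157e-05] [ 6.93297772e-02  1.90261538e-03 -2.49593902e+00]
```

View pics/d1.png

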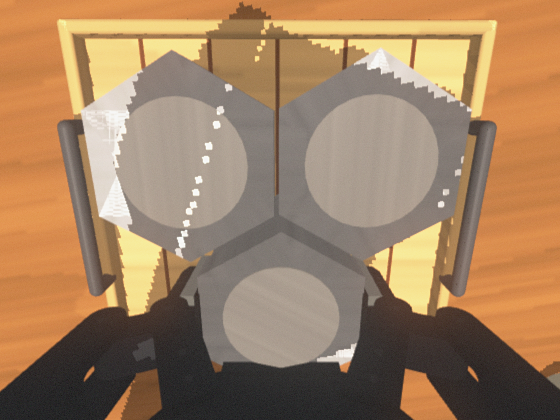

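The tin is nested in the notch, with its tip at (280,232) and the seam at x=277. It is still hanging, since the force reads -2.5 N. Easing it down onto the floor.

Call:
play_rows(linear=[[0,0,-0.001],[0,0,-0.001],[0,0,0],[0,0,0]], turn=[0,0,0,0])

```text
time: 9.4
tool_pos: [0.4997, -0.2065, 0.0273]
tool_rot: [-0.0, 0.996, -0.085, -0.0]
contact_force: [0.7, -0.5, -2.0]
gripper_width: 0.694
grasp_force: 65.7
```

Call:
play_rows(linear=[[0,0,-0.001],[0,0,0],[0,0,0]], turn=[0,0,0])

```text
time: 9.78
tool_pos: [0.4997, -0.2065, 0.0273]
tool_rot: [-0.0, 0.996, -0.085, -0.0]
contact_force: [-3.4, 2.2, 6.3]
gripper_width: 0.696
grasp_force: 66.3
```

Contact at +6 N. Releasing and retreating.

Call:
play_rows(linear=[[0,0,0],[0,0,0],[0,0,0],[0,0,0]], turn=[0,0,0,0], hand=0.0854)

```text
time: 10.28
tool_pos: [0.4997, -0.2065, 0.0263]
tool_rot: [0.0, 0.996, -0.085, 0.0]
contact_force: [0.8, 0.0, 0.5]
gripper_width: 0.999
grasp_force: 0.0
```

Call:
play_rows(linear=[[0,0,0.02],[0,0,0.03],[0,0,0.04],[0,0,0.05],[-0.02,0,0.05],[-0.03,0,0.03],[0,0,0],[0,0,0]], turn=[0,0,0,0,0,0,0,0])

```text
time: 11.28
tool_pos: [0.4495, -0.2063, 0.2454]
tool_rot: [-0.0, 0.996, -0.085, -0.0]
contact_force: [-0.0, -0.7, -0.1]
gripper_width: 1.004
grasp_force: 0.0
```

```bash
python3 - <<'E'
from h import *
s=state();print(s["time"],s["tool_pos"],s["gripper_width"])
P=campose("wrist"); im=grab_frame("wrist")
hsv=cv2.cvtColor(im,cv2.COLOR_RGB2HSV)
c=[]
for d in trace("wrist","tin_c_mid"):
    X=unproj(P,d["location"],.048)[0];m=d["region"].astype(np.uint8)
    if X[1]<-.1 and X[0]>.45:
        r=fit(P,m,lambda p:[hexv(p[0],p[1],p[2],.008,.068)],[X[0],X[1],0],[.006,.006,.3]);c.append(r.x);print(round(d["p"],2),-r.fun,r.x[:2],np.degrees(r.x[2])%60)
c=np.array(c)
for i in range(len(c)):
    for j in range(i): print(i,j,np.linalg.norm(c[i,:2]-c[j,:2]))
u=proj(P,[.53,-.21,.06])[0].astype(int);print(u)
y0,x0=max(0,u[1]-100),max(0,u[0]-130)
save("e1.png",cv2.resize(im[y0:y0+200,x0:x0+260],None,fx=3,fy=3))
E
```

```text
11.275 [ 0.44954802 -0.20631053  0.24543548] 1.0043914922070571
0.7 0.9879976580796253 [ 0.49975694 -0.20663895] 49.353407059309845
[269 103]
```

View pics/e1.png

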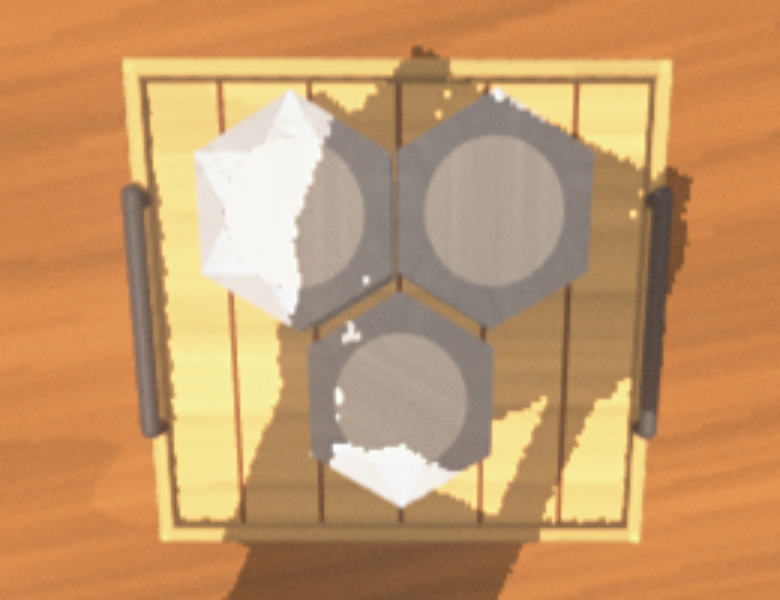

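The picture shows all three tins upright. The third (400,400) is centred in the notch, with its flats parallel to both neighbours and gaps of roughly 3–5 mm. The gripper is clear.

```bash
python3 -c "
from plant import *
print(job_done())"
```

```text
the job is handed in; nothing more can be done
None
```

The loose steel tin now stands upright in the tray, nested in the notch flat to flat with the other two at gaps of roughly 3–5 mm, and the job is handed in at about 11 s of robot time.

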